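Feel for the rocking corner of a stirrer's levelling plate and press its shim flat

TASK

The stirrer's aluminium plate rocks because one of its four corners has a short foot. With closed fingertips, press down on the plate's corners one after another, without leaning hard on them, to feel which one gives way; then press the raised steel shim beside that corner down until it lies fully flat. Leave the other three shims standing, pinch or lift nothing, and do not disturb the things around.

Things in the scene. Friction and masses are not known exactly. Their poses are not given: they have to be found in the camera images.
- stand: Dark steel levelling stand fixed to the bench. Its frame is 120 x 120 mm, 6 mm thick, with a lug at each corner that reaches 112 mm from the centre. Origin: centre of the underside, on the bench; z up; x and y run along the plate's sides. It may face any way.
- plate: Level aluminium plate 120 x 120 x 8 mm on the stand's four feet, top 34 mm above the bench; in its middle a black round stirrer head 68 mm across, 22 mm tall. Origin: centre of the plate's underside. Held captive. One foot is short: 3 to 5 N there sends that corner alone down about 5 mm to a stop; released, it springs back. The other corners are solid. The difference is felt, not seen.
- corner_a (a point): Where to press corner A of the plate: on its top face, 12 mm in from both edges, at (+48, +48) mm from the plate's centre in the stand's frame. Moves with the plate.
- corner_b (a point): Where to press corner B of the plate: on its top face, 12 mm in from both edges, at (-48, +48) mm from the plate's centre in the stand's frame. Moves with the plate.
- corner_c (a point): Where to press corner C of the plate: on its top face, 12 mm in from both edges, at (-48, -48) mm from the plate's centre in the stand's frame. Moves with the plate.
- corner_d (a point): Where to press corner D of the plate: on its top face, 12 mm in from both edges, at (+48, -48) mm from the plate's centre in the stand's frame. Moves with the plate.
- shim_a (a joint): Shim of corner A: steel leaf 20 mm wide, 4 mm thick, jutting out past the plate's edge on the stand's +x side, hinged 9 mm outside the edge. Angle in rad: 0 = outer end raised, 0.5 rad above level; grows when pressed; 0.5 = flat, top 26 mm above the bench. Starts at 0 to 0.10. Stiff: about 5 N at its outer end; stays where left. Flat, it carries the corner. At a solid corner it jams at 0.30.
- tab_a (a point): Where to press the shim of corner A: on the leaf's top face, 31 mm out from its hinge and 6 mm from its outer end. It points outward, along the stand's +x. When the leaf is flat this point is 100 mm from the stand's centre along that direction, 42 mm aside (towards corner A), 26 mm above the bench.
- shim_b (a joint): Shim of corner B: steel leaf 20 mm wide, 4 mm thick, jutting out past the plate's edge on the stand's +y side, hinged 9 mm outside the edge. Angle in rad: 0 = outer end raised, 0.5 rad above level; grows when pressed; 0.5 = flat, top 26 mm above the bench. Starts at 0 to 0.10. Stiff: about 5 N at its outer end; stays where left. Flat, it carries the corner. At a solid corner it jams at 0.30.
- tab_b (a point): Where to press the shim of corner B: on the leaf's top face, 31 mm out from its hinge and 6 mm from its outer end. It points outward, along the stand's +y. When the leaf is flat this point is 100 mm from the stand's centre along that direction, 42 mm aside (towards corner B), 26 mm above the bench.
- shim_c (a joint): Shim of corner C: steel leaf 20 mm wide, 4 mm thick, jutting out past the plate's edge on the stand's -x side, hinged 9 mm outside the edge. Angle in rad: 0 = outer end raised, 0.5 rad above level; grows when pressed; 0.5 = flat, top 26 mm above the bench. Starts at 0 to 0.10. Stiff: about 5 N at its outer end; stays where left. Flat, it carries the corner. At a solid corner it jams at 0.30.
- tab_c (a point): Where to press the shim of corner C: on the leaf's top face, 31 mm out from its hinge and 6 mm from its outer end. It points outward, along the stand's -x. When the leaf is flat this point is 100 mm from the stand's centre along that direction, 42 mm aside (towards corner C), 26 mm above the bench.
- shim_d (a joint): Shim of corner D: steel leaf 20 mm wide, 4 mm thick, jutting out past the plate's edge on the stand's -y side, hinged 9 mm outside the edge. Angle in rad: 0 = outer end raised, 0.5 rad above level; grows when pressed; 0.5 = flat, top 26 mm above the bench. Starts at 0 to 0.10. Stiff: about 5 N at its outer end; stays where left. Flat, it carries the corner. At a solid corner it jams at 0.30.
- tab_d (a point): Where to press the shim of corner D: on the leaf's top face, 31 mm out from its hinge and 6 mm from its outer end. It points outward, along the stand's -y. When the leaf is flat this point is 100 mm from the stand's centre along that direction, 42 mm aside (towards corner D), 26 mm above the bench.
- vial_1: Loose bystander, to be left alone: amber glass vial 24 mm across and 46 mm tall, standing close to the plate. Origin: centre of its underside.
- vial_2: Loose bystander, to be left alone: amber glass vial 24 mm across and 46 mm tall, standing close to the plate. Origin: centre of its underside.
- jar: Loose bystander, to be left alone: white plastic jar 30 mm across, 36 mm tall, standing close to the plate. Origin: centre of its underside.
- weight: Loose bystander, to be left alone: brass weight with a knob, 26 mm across, 38 mm tall, standing close to the plate. Origin: centre of its underside.
- bottle: Loose bystander, to be left alone: glass bottle with orange cap, 56 mm across, 100 mm tall. Origin: centre of its underside.
- tip_box: Loose bystander, to be left alone: blue pipette-tip box with pale lid, 119 x 82 x 46 mm tall. Origin: centre of its underside.
- tube_rack: Loose bystander, to be left alone: white rack with small tube caps, 100 x 55 x 40 mm tall. Origin: centre of its underside.
- pen_cup: Loose bystander, to be left alone: white empty cup, 68 mm across, 85 mm tall. Origin: centre of its underside.
Mind the look-alikes: they are no part of the job. What is shaped like the stand but blue is not meant.

How it is judged (in metres and radians):
On the way, in this order (a step that is already met when the one before it is completed fails the run):
1. the rocking corner has been found: the fingers press on the plate and it tips by over 0.04 rad (that corner about 3 mm down), all four shims still raised (angle between plate's own z axis and vertical above 0.04 rad and contact force between the fingers and plate above 0.5 N and value of joint each of shim_a, shim_b, shim_c, shim_d below 0.2 rad), for 0.1 s.
2. that corner's shim is pressed flat (over 0.42 of 0.50 rad), the other three still raised (only this shim can go flat: the others jam at 0.30) (((value of joint shim_a above 0.42 rad and value of joint each of shim_b, shim_c, shim_d below 0.2 rad) or (value of joint shim_b above 0.42 rad and value of joint each of shim_a, shim_c, shim_d below 0.2 rad) or (value of joint shim_c above 0.42 rad and value of joint each of shim_a, shim_b, shim_d below 0.2 rad) or (value of joint shim_d above 0.42 rad and value of joint each of shim_a, shim_b, shim_c below 0.2 rad))), for 0.2 s.
At the end, for the whole second after the job is handed in: The rocking corner's shim lies flat (over 0.42 of 0.50 rad), the plate is level again (within 0.03 rad), the other three shims are still raised (under 0.20 rad) and the bystanders are where they were (within 30 mm) (((value of joint shim_a above 0.42 rad and value of joint each of shim_b, shim_c, shim_d below 0.2 rad) or (value of joint shim_b above 0.42 rad and value of joint each of shim_a, shim_c, shim_d below 0.2 rad) or (value of joint shim_c above 0.42 rad and value of joint each of shim_a, shim_b, shim_d below 0.2 rad) or (value of joint shim_d above 0.42 rad and value of joint each of shim_a, shim_b, shim_c below 0.2 rad)) and angle between plate's own z axis and vertical below 0.03 rad and distance of each of vial_1, vial_2, jar, weight, bottle, tip_box, tube_rack, pen_cup from where it was at the start of the episode below 0.03 m); the robot touches nothing.
It fails at once if a shim is pinched and pulled up (below -0.06 rad) (value of joint any of shim_a, shim_b, shim_c, shim_d below -0.06 rad).
It fails at once if the plate is leant on hard (over 60 N) (contact force between the fingers and plate above 60 N).
It fails at once if a bystander is lifted (20 mm), tipped over or moved by more than 30 mm (distance of any of vial_1, vial_2, jar, weight, bottle, tip_box, tube_rack, pen_cup from where it was at the start of the episode above 0.03 m or height (world z) of any of vial_1, vial_2, jar, weight, bottle, tip_box, tube_rack, pen_cup above 0.02 m or angle between any of vial_1, vial_2, jar, weight, bottle, tip_box, tube_rack, pen_cup's own z axis and vertical above 0.5 rad).
It also fails if it takes over 64 s, if anything falls off the work surface, if the arm or the gripper's body presses on something with over 40 N, if the wrist force passes 120 N, or if a joint passes its speed limit or range.

ROBOT

A 6-joint arm with a two-finger parallel gripper is mounted at the origin on the work surface. World frame = base frame: x ahead of the robot, y to its left, z up, the work surface at z = 0. Lengths are in mm, angles in rad, forces in N, time in s.
With the tool pointing down it reaches from about 375 to 825 mm from the base axis. Payload 5.5 kg.
Tool frame: the origin (TCP) lies at the very end of the fingers, on their centre line; the grasp point (between the pads) lies 19 mm behind it; z points along the fingers, y is the line along which they close (so a half turn about z gives the same grasp; the last joint's range is limited). The gripper opens to 85 mm and grips with 20 to 120 N. Pads are 22 mm wide; open, the fingers measure 114 mm over their backs; the gripper's body (76 mm by 85 mm) begins 54 mm behind the grasp point. The pads swing forward as they close: fully open they stand 13 mm farther back than shut.
Start: joints at [1.319, 0.314, -0.047, 1.21, 0, 1.571], TCP at [149.485, 581.076, 231.299] pointing down, gripper open.
Joint ranges: [-2.67, 2.67], [-0.69, 1.73], [-1.03, 1.25], [-2.08, 2.16], [-1.42, 1.45], [-3.14, 3.14]. Speed limits (rad/s): [2.39, 2.39, 3.01, 3.14, 3.14, 3.14].

INTERFACE

Orientations are given as [roll, pitch, yaw] about the fixed x, y, z axes, in that order (R = Rz(yaw) Ry(pitch) Rx(roll)).
In Python, from workcell import monitor, optics, manip, finder gives the robot as it stands. The module is installed in compiled form; this text tells all that it offers.
- The arm moves only by the tool carry_out, never from a script. Its argument "commands" is a list that holds one entry, the list of rows, each a list of 4 numbers: the shift along the tool's x, y, z each as a share of 0.5 m, from -1 to 1, then the turn about the tool's z as a share of pi/2 rad, from -1 to 1. A call has exactly 5 rows; each row is the pose to reach, as a shift and turn from the pose commanded when the call began, along the tool's axes at that moment; what a row does not reach only later rows make up. A row lasts 1/8 s, in which the tool goes at most 62.5 mm and 10.7 degrees, less where a joint would pass 70% of its speed; a pose out of reach is approached as far as the arm can. A call with a number of a shift or a turn outside -1 to 1 is refused whole. A call with a gripper value outside its range is refused whole. "claw" is the opening, from 0 (shut) to 1 (fully open), set as the call begins (left out, the last holds). The fingers move at their own pace and stop on an object; "force" is the grip in N (left out, the last holds). Time passes only in rows, so rows that repeat a pose let the fingers close, or fill a call up. It gives the time, the measured TCP pose, the force, the opening and the grip force at its end, in the units of the state.
- monitor.get_obs(): the state, without advancing time (a new reading comes with each control period).
- optics.read_camera(name): name is "scene" or "top" or "wrist"; returns the picture (480x640x3 uint8, red, green, blue); there is no depth.
- optics.get_calibration(name): a dict with "camera_matrix" (3x3 intrinsics, pixels), "R" (3x3) and "t" (3): a world point X has camera coordinates R X + t; the wrist camera has in their place "hand_eye" (4x4, takes a point from camera to tool coordinates, whose origin is the TCP and whose axes are the flange's). Camera axes: x right, y down, z forward; pixel columns grow to the right and rows downward; lengths in mm; the calibration is good to about 2 mm. A picture is of the moment at which its call begins: read the wrist's pose just before it. get_calibration takes no time and is no camera call.
- manip.finish_job(): hands the job in; it is judged then, once.
Trained networks look in the newest picture that a camera, given by its name, has taken for a name from the list of things; names that differ only in an ending like _2 or _b are one class to them, and where a whole thing is asked for, a point or a joint stands for the part that bears it (a point fixed in the world has none). Each returns a list of dicts, best first, with "score" (0 to 1); they miss things now and then, are a little off and sometimes report something else, mostly with a low value. They report only what shows in the picture. A call takes as long as a camera call. They do not tell look-alikes from the thing itself.
- finder.boxes_of(camera, query): "box" ([centre column, centre row, width, height] in pixels, round what is visible of it).
The state is a dict: "t": time; "joints": joint angles; "qd": joint speeds; "joint_efforts": joint torques, N m; "ee_pos": TCP position; "tcp_rot": TCP orientation; "force": force on the tool from outside, world axes, zero at the start; "wrist_torque": the same for the moment, N m; "gripper_width": finger opening in mm; "gripper_force": force on a finger pad.
Only numpy, scipy, OpenCV 4.12 (cv2) and the standard library are available. Lean on these libraries where they do the work, as an engineer would, in place of code of your own. Each camera call takes 0.05 s, during which the arm holds its last target. There are 200 camera calls.

## Working session

There is one attempt and no reset: what is moved stays moved. The work goes in short steps, Python scripts to look and compute and a tool call to move; the robot and the scene stay as the last step left them, time stands still between calls to the robot, and variables do not carry over. Pictures are saved under pics/ and viewed, at most 10 in all, crops included, and the job is handed in when it is done.

Besides the shell and the picture viewer there is one more tool, called after ">>>" by a JSON object that holds its "op" and its "data". carry_out: Moves the arm, as the interface text tells. Shift numbers are shares of 0.5 m and turn numbers shares of pi/2 rad, none past 1 either way. Its arguments: {"type":"object","properties":{"commands":{"type":"array","items":{"type":"array","items":{"type":"array","items":{"type":"number","minimum":-1,"maximum":1}}}},"claw":{"type":"number"},"force":{"type":"number"}},"required":["commands"]}

```bash
mkdir -p pics
python3 - <<'E'
from workcell import monitor, optics, manip, finder
import cv2
o=monitor.get_obs();print(o)
for n in("top","scene"):
    im=optics.read_camera(n);cv2.imwrite(f"pics/{n}0.png",im[:,:,::-1])
    c=optics.get_calibration(n);print(n,c)
    for q in("stand","plate"):
        print(q,[(round(d['score'],2),[round(float(v)) for v in d['box']]) for d in finder.boxes_of(n,q)])
print(optics.get_calibration("wrist"))
E
```

```text
{'t': 0.0, 'joints': array([ 1.31900274e+00,  3.14260253e-01, -4.80826975e-02,  1.21022048e+00,
       -3.77379238e-06,  1.57079455e+00]), 'qd': array([-0.0004136 ,  0.00055331, -0.00196877,  0.00111998,  0.00070239,
       -0.00116059]), 'joint_efforts': array([-1.99994993e-04, -5.39592755e+01,  3.39749372e+01,  1.93733076e-02,
        2.66150473e-04,  1.81610460e-06]), 'ee_pos': array([149.33833668, 580.50580366, 230.41247981]), 'tcp_rot': array([-3.13982555e+00,  3.77064790e-06,  2.88980085e+00]), 'force': array([-0.27217479, -0.73984765,  0.27278717]), 'wrist_torque': array([-0.00843933, -0.0438628 ,  0.01517085]), 'gripper_force': 0.0, 'gripper_width': 85.35478384810834}
top {'camera_matrix': array([[498.57522352,   0.        , 323.49688881],
       [  0.        , 498.57522352, 239.39102769],
       [  0.        ,   0.        ,   1.        ]]), 'R': array([[ 0.01400747, -0.99988602,  0.00563345],
       [-0.99360517, -0.01455033, -0.11196903],
       [ 0.11203823, -0.00402902, -0.99369573]]), 't': array([ -13.01774952,  475.62332418, 1055.96288059])}
stand [(0.9, [433, 337, 95, 
[... 721 characters left out ...]
(0.6, [366, 284, 105, 87])]
plate [(0.82, [369, 276, 67, 42]), (0.74, [396, 196, 53, 33]), (0.67, [210, 196, 53, 38]), (0.6, [223, 287, 73, 49]), (0.41, [134, 265, 33, 46])]
{'camera_matrix': array([[347.84529951,   0.        , 317.27261274],
       [  0.        , 347.84529951, 235.86382047],
       [  0.        ,   0.        ,   1.        ]]), 'hand_eye': array([[ 2.42893902e-04, -9.56722174e-01, -2.91002789e-01,
         7.51153811e+01],
       [ 9.99999904e-01,  3.38566356e-04, -2.78416787e-04,
        -2.84561739e-01],
       [ 3.64891267e-04, -2.91002694e-01,  9.56722164e-01,
        -1.42383905e+02],
       [ 0.00000000e+00,  0.00000000e+00,  0.00000000e+00,
         1.00000000e+00]])}
```

View pics/top0.png

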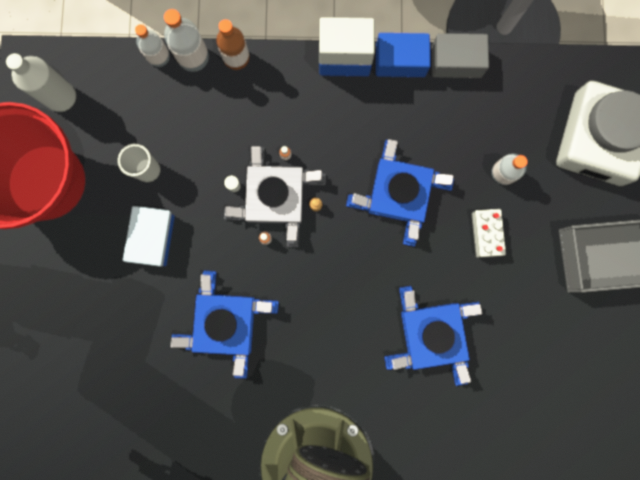

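View pics/scene0.png

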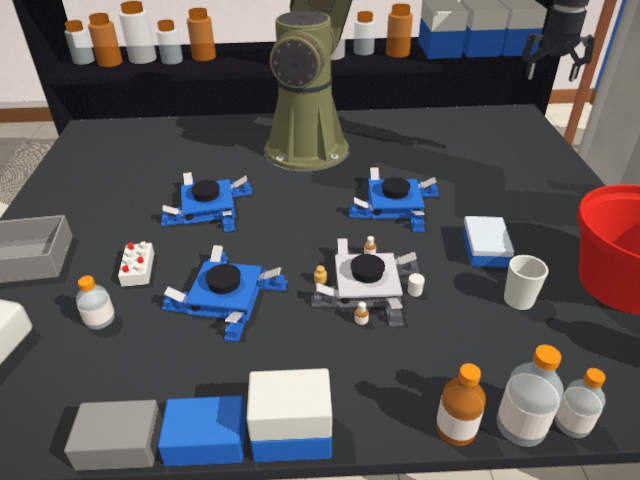

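The grey stand with the aluminium plate is at about (274,195) in the top view, with leaves at (257,155), (313,177), (292,233) and (235,213). The vials are at (285,152) and (265,238), the jar at (232,183) and the weight at (316,204). The three blue stands are the look-alikes. Next I'll fit the plate's pose.

```bash
cat > h.py <<'E'
import numpy as np, cv2
from workcell import monitor, optics, manip, finder
def ray(n,uv,z):
    c=optics.get_calibration(n);K,R,t=c["camera_matrix"],c["R"],c["t"]
    d=R.T@np.linalg.solve(K,[uv[0],uv[1],1]);o=-R.T@t
    return (o+d*(z-o[2])/d[2])
def proj(n,P):
    c=optics.get_calibration(n);K,R,t=c["camera_matrix"],c["R"],c["t"]
    p=(K@(R@np.asarray(P,float).T+t[:,None])).T
    return p[:,:2]/p[:,2:]
def pose(cx,cy,yaw,P):
    c,s=np.cos(yaw),np.sin(yaw);P=np.asarray(P,float)
    return np.c_[cx+c*P[:,0]-s*P[:,1],cy+s*P[:,0]+c*P[:,1],P[:,2]]
E
python3 - <<'E'
from h import *
q=[]
for n,b in(("top",(240,160,310,230)),("scene",(330,245,405,305))):
    im=cv2.imread(f"pics/{n}0.png");x0,y0,x1,y1=b
    g=im[y0:y1,x0:x1]; m=((g.min(2)>140)).astype(np.uint8)
    m=cv2.morphologyEx(m,cv2.MORPH_CLOSE,np.ones((3,3)))
    m=cv2.morphologyEx(m,cv2.MORPH_OPEN,np.ones((9,9) if n=="top" else (7,7)))
    cs,_=cv2.findContours(m,cv2.RETR_EXTERNAL,cv2.CHAIN_APPROX_NONE);c=max(cs,key=cv2.contourArea)[:,0]+[x0,y0]
    W=np.array([ray(n,p,34)[:2] for p in c],np.float32)
    print(n,cv2.minAreaRect(W))
cx,cy,a=0,0,0
W0=None
E
python3 - <<'E'
from h import *
im=cv2.imread("pics/top0.png")[130:260,210:340];cv2.imwrite("pics/c1.png",cv2.resize(im,None,fx=4.5,fy=4.5,interpolation=cv2.INTER_CUBIC))
E
```

```text
top ((580.6856689453125, 104.8994140625), (123.08407592773438, 133.9143829345703), 88.9215087890625)
scene ((575.7322387695312, 104.05966186523438), (123.51348114013672, 171.5076141357422), 85.65531158447266)
```

View pics/c1.png

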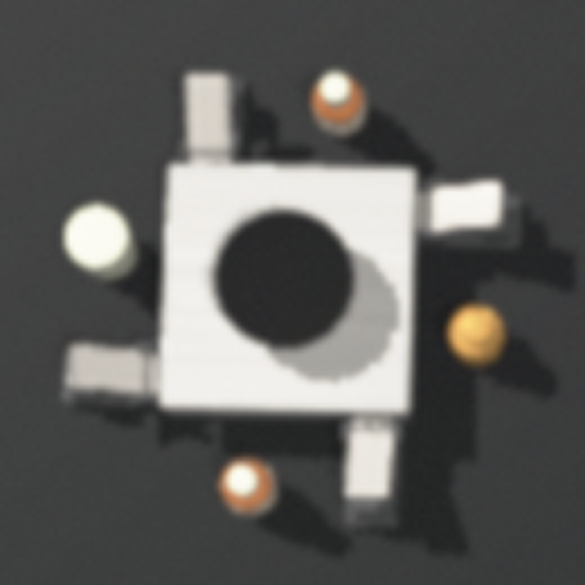

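The crop shows the plate's corners at (166,165), (416,168), (410,412) and (161,408). The leaves stand clear of the vials (337,100), (246,486), the jar (97,238) and the weight (476,334).

```bash
cat >> h.py <<'E'
def plan():
    c=np.array([(166,165),(416,168),(410,412),(161,408)],float)
    uv=(c+.5)/4.5-.5+[210,130]
    W=np.array([ray("top",p,34)[:2] for p in uv])
    M=np.array([(60,60),(60,-60),(-60,-60),(-60,60)],float)
    ctr=W.mean(0);z=((W-ctr)@[1,1j])*np.conj(M@[1,1j])
    return ctr,np.angle(z.sum()),abs(z.sum())/4/7200,W
E
python3 - <<'E'
from h import *
ctr,a,s,W=plan();print(ctr,a,s,W.round(1),monitor.get_obs()['ee_pos'])
P=[(48,48,34),(48,-48,34),(-48,-48,34),(-48,48,34),(100,42,26),(42,-100,26),(-100,-42,26),(-42,100,26),(60,60,34),(60,-60,34),(-60,-60,34),(-60,60,34)]
X=pose(*ctr,a,P);print(X.round(1))
im=cv2.imread("pics/scene0.png");o=cv2.resize(im[230:335,300:440],None,fx=5,fy=5,interpolation=cv2.INTER_CUBIC)
for p in proj("scene",X):
    cv2.circle(o,tuple(((p-[300,230]+.5)*5).astype(int)),4,(0,0,255),-1)
cv2.imwrite("pics/c2.png",o)
for z,n in((46,'v'),):pass
for nme,uv,z in(("v1",(337,88),46),("v2",(241,478),46),("jar",(97,235),36),("w",(476,330),38)):
    print(nme,ray("top",(np.array(uv)+.5)/4.5-.5+[210,130],z).round(0))
E
```

```text
[573.94409652 103.74983305] 0.001949816631004107 1.0025234671707004 [[633.7 164.8]
 [634.1  43.1]
 [513.9  43.7]
 [514.1 163.5]] [149.45423551 580.8894152  230.99811402]
[[621.9 151.8  34. ]
 [622.   55.8  34. ]
 [526.   55.7  34. ]
 [525.9 151.7  34. ]
 [673.9 145.9  26. ]
 [616.1   3.8  26. ]
 [474.   61.6  26. ]
 [531.7 203.7  26. ]
 [633.8 163.9  34. ]
 [634.1  43.9  34. ]
 [514.1  43.6  34. ]
 [513.8 163.6  34. ]]
v1 [670.  81.  46.]
v2 [479. 123.  46.]
jar [598. 197.  36.]
w [554.  13.  38.]
```

View pics/c2.png

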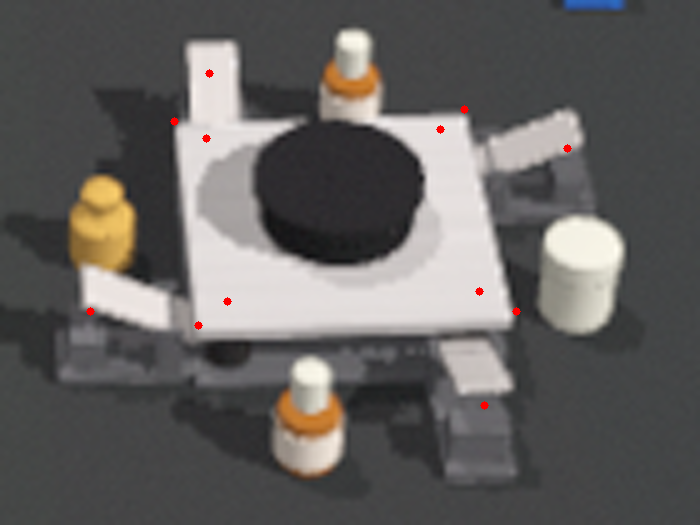

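The projected points land on the plate's corners and tabs to about 2 mm. Now I'll approach corner B at (526,152) with the fingers shut and yaw pi/2.

>>> {"op": "carry_out", "data": {"commands": [[[-0.943, -0.644, 0, 0.84], [-0.943, -0.644, 0, 0.84], [-0.943, -0.644, 0, 0.84], [-0.943, -0.644, 0, 0.84], [-0.943, -0.644, 0, 0.84]]], "claw": 0, "force": 20}}

```text
t: 0.92
ee_pos: [356.6, 344.6, 231.5]
tcp_rot: [3.141, -0.0, 1.946]
force: [1.4, 0.3, -0.5]
gripper_width: 0.3
gripper_force: 0.0
```

>>> {"op": "carry_out", "data": {"commands": [[[-0.482, 0.168, 0, 0.245], [-0.482, 0.168, 0.1, 0.245], [-0.482, 0.168, 0.2, 0.245], [-0.482, 0.168, 0.262, 0.245], [-0.482, 0.168, 0.262, 0.245]]]}}

```text
t: 1.55
ee_pos: [524.0, 152.0, 98.9]
tcp_rot: [3.142, 0.0, 1.566]
force: [-0.2, 1.1, -1.1]
gripper_width: -0.1
gripper_force: 0.0
```

>>> {"op": "carry_out", "data": {"commands": [[[0, 0.003, 0.06, -0.003], [0, 0.003, 0.112, -0.003], [0, 0.003, 0.112, -0.003], [0, 0.003, 0.112, -0.003], [0, 0.003, 0.112, -0.003]]]}}

```text
t: 2.17
ee_pos: [525.8, 154.2, 45.8]
tcp_rot: [3.139, -0.001, 1.572]
force: [-0.7, -0.1, 0.3]
gripper_width: -0.3
gripper_force: 0.0
```

>>> {"op": "carry_out", "data": {"commands": [[[0, 0, 0.012, 0], [0, 0, 0.018, 0], [0, 0, 0.021, 0], [0, 0, 0.023, 0], [0, 0, 0.024, 0]]]}}

```text
t: 2.8
ee_pos: [524.6, 153.7, 33.8]
tcp_rot: [3.141, -0.0, 1.572]
force: [-6.5, -1.3, 18.6]
gripper_width: 0.2
gripper_force: 9.5
```

Run:
```python
from workcell import monitor
o=monitor.get_obs();print(o['ee_pos'],o['force'],o['tcp_rot'])
```

```text
[524.58766113 153.74827923  33.75435789] [-6.48282921 -1.25974708 18.58467335] [ 3.14143774e+00 -1.90200789e-04  1.57222254e+00]
```

Corner B is solid: 18.6 N with no give. Next is corner C.

>>> {"op": "carry_out", "data": {"commands": [[[0, 0, -0.08, 0], [-0.1, 0, -0.08, 0], [-0.194, 0, -0.08, 0], [-0.194, 0, -0.03, 0], [-0.194, 0, -0.016, 0]]]}}

```text
t: 3.42
ee_pos: [523.7, 56.1, 39.2]
tcp_rot: [-3.139, 0.0, 1.571]
force: [0.6, -0.3, -0.5]
gripper_width: 0.2
gripper_force: 0.0
```

>>> {"op": "carry_out", "data": {"commands": [[[0, 0, 0.006, 0], [0, 0, 0.009, 0], [0, 0, 0.012, 0], [0, 0, 0.014, 0], [0, 0, 0.015, 0]]]}}

```text
t: 4.05
ee_pos: [525.1, 57.0, 33.2]
tcp_rot: [3.141, -0.0, 1.572]
force: [-0.7, 1.2, 2.3]
gripper_width: 0.0
gripper_force: 1.5
```

>>> {"op": "carry_out", "data": {"commands": [[[0, 0, 0.002, 0], [0, 0, 0.003, 0], [0, 0, 0.004, 0], [0, 0, 0.004, 0], [0, 0, 0.004, 0]]]}}

```text
t: 4.68
ee_pos: [525.0, 56.8, 30.9]
tcp_rot: [3.141, -0.0, 1.572]
force: [-0.7, 1.4, 3.9]
gripper_width: -0.1
gripper_force: 1.7
```

Corner C gives way: 2 mm lower at only 3.9 N. I'll press down to its stop.

>>> {"op": "carry_out", "data": {"commands": [[[0, 0, 0.002, 0], [0, 0, 0.004, 0], [0, 0, 0.004, 0], [0, 0, 0.005, 0], [0, 0, 0.005, 0]]]}}

```text
t: 5.3
ee_pos: [525.1, 56.7, 29.2]
tcp_rot: [3.141, -0.0, 1.572]
force: [-4.1, 0.7, 13.3]
gripper_width: -0.2
gripper_force: 6.7
```

That is the stop, 5 mm down at 13 N, so C is the short foot. Next is its shim, on the -x side, with its tab at (474, 62).

>>> {"op": "carry_out", "data": {"commands": [[[0, 0, -0.08, 0], [0.01, -0.1, -0.08, 0], [0.01, -0.104, -0.06, 0], [0.01, -0.104, -0.044, 0], [0.01, -0.104, -0.04, 0]]]}}

```text
t: 5.92
ee_pos: [473.1, 61.4, 47.4]
tcp_rot: [-3.141, 0.0, 1.572]
force: [0.3, -0.1, -0.2]
gripper_width: 0.1
gripper_force: 0.0
```

>>> {"op": "carry_out", "data": {"commands": [[[0, 0, 0.008, 0], [0, 0, 0.015, 0], [0, 0, 0.022, 0], [0, 0, 0.028, 0], [0, 0, 0.032, 0]]]}}

```text
t: 6.55
ee_pos: [471.6, 61.6, 32.0]
tcp_rot: [-3.139, -0.0, 1.572]
force: [-4.1, -0.3, 4.5]
gripper_width: 0.1
gripper_force: 2.5
```

>>> {"op": "carry_out", "data": {"commands": [[[0, 0.002, 0.004, 0], [0, 0.002, 0.008, 0], [0, 0.002, 0.011, 0], [0, 0.002, 0.013, 0], [0, 0.002, 0.014, 0]]]}}

```text
t: 7.18
ee_pos: [473.5, 61.6, 25.6]
tcp_rot: [-3.141, -0.0, 1.572]
force: [-6.6, 0.2, 14.1]
gripper_width: -0.3
gripper_force: 6.5
```

>>> {"op": "carry_out", "data": {"commands": [[[0, 0, 0.002, 0], [0, 0, 0.002, 0], [0, 0, 0.002, 0], [0, 0, 0.002, 0], [0, 0, 0.002, 0]]]}}

```text
t: 7.8
ee_pos: [473.5, 61.6, 25.3]
tcp_rot: [-3.141, -0.0, 1.572]
force: [-7.7, -1.0, 18.8]
gripper_width: 0.0
gripper_force: 9.1
```

>>> {"op": "carry_out", "data": {"commands": [[[0, 0, -0.05, 0], [0, 0, -0.15, 0], [0, 0, -0.25, 0], [0, -0.1, -0.3, 0], [0, -0.15, -0.3, 0]]]}}

```text
t: 8.43
ee_pos: [399.6, 61.7, 176.4]
tcp_rot: [3.137, -0.001, 1.572]
force: [0.6, -0.0, -0.6]
gripper_width: 0.1
gripper_force: 0.0
```

Run:
```python
from h import *
print(monitor.get_obs()['ee_pos'])
for n,(a,b,c,d),k in(("top",(130,260,210,340),3),("scene",(230,335,300,440),3)):
    im=optics.read_camera(n)[:,:,::-1][a:b,c:d];cv2.imwrite(f"pics/{n}1.png",cv2.resize(im,(390,390) if n=="top" else (390,293)))
cv2.imwrite("pics/e.png",cv2.vconcat([cv2.imread("pics/scene1.png")[:, :],cv2.resize(cv2.imread("pics/top1.png"),(390,300))]))
```

```text
[399.60328432  61.69876811 176.44342944]
```

View pics/e.png

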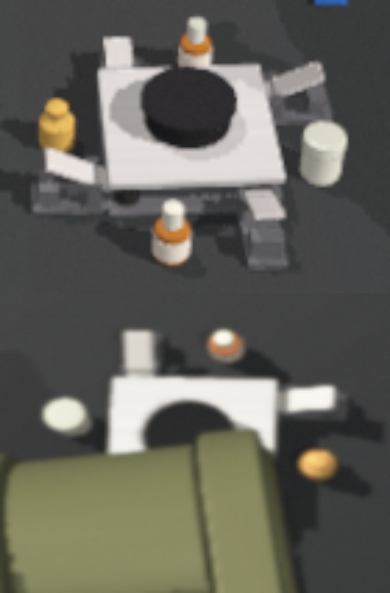

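The shim at the far side (118,52) now lies lower and flat. The other three still stand, the plate is level and the bystanders are where they were, so I'm handing in.

```bash
python3 -c "
from workcell import manip
print(manip.finish_job())"
```

```text
the job is handed in; nothing more can be done
None
```

I found the rocking corner on the robot-facing side of the stand (C, taking the stand's x as pointing away from the robot) and pressed its shim flat (tip stopped at 25.3 mm under 18.8 N). The other three shims stayed raised, and the job is handed in with no verdict returned; I pressed only B and C, since C gave way second.

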